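# Zero the moisture meter and hold its probe on the marked spot

### The arm

A 6-joint arm with a two-finger parallel gripper is mounted at the origin on a cart in front of the work surface, level with it; the furniture and walls round the work are solid. World frame = base frame: x ahead of the robot, y to its left, z up, the work surface at z = 0. Lengths are in m, angles in degrees, forces in N, time in s.
With the tool pointing down it reaches from about 0.375 to 0.9 m from the base axis. Payload 3.1 kg.
Tool frame: the origin (TCP) lies at the very end of the fingers, on their centre line; the grasp point (between the pads) lies bot.grip_point_offset behind it (bot.grip_point_offset is the distance from the TCP to the grasp point, in m); z points along the fingers, y is the line along which they close (so a half turn about z gives the same grasp; the last joint's range is limited). The gripper opens to 87 mm and grips with 3 to 60 N. Pads are 19 mm wide; open, the fingers measure 117 mm over their backs; the gripper's body (75 mm by 190 mm) begins 51 mm behind the grasp point.
Start: joints at [-81.102, 30.224, 82.088, -0, 67.689, -10.227], TCP at [0.205, -0.59, 0.223] pointing down, gripper open.
Joint ranges: [-176.69, 176.69], [-43.24, 126.21], [12.49, 139.97], [-82, 262], [0, 151.66], [-163.58, 163.58]. Speed limits (degrees/s): [159.86, 159.86, 180, 180, 180, 180].

### API

Orientations are given as a 3x3 rotation matrix whose columns are the frame's x, y, z axes.
In Python, from rig import bot, viewer, ticket gives the robot as it stands.
- The arm moves only by the tool servo_tool, never from a script. Its argument "targets" is a list of rows, each an object with "offset": the shift along the tool's x, y, z in m, a list of three; "dr": the turn, a rotation vector about the tool's x, y, z in degrees, a list of three. In form: [{"offset": [x, y, z], "dr": [ax, ay, az]}, ...]. A call has 1 to 20 rows; each row is the pose to reach, as a shift and turn from the pose commanded when the call began, along the tool's axes at that moment; what a row does not reach only later rows make up. A row lasts 1/12 s, in which the tool goes at most 41.7 mm and 7.16 degrees, less where a joint would pass 70% of its speed; a pose out of reach is approached as far as the arm can. A call with a gripper value outside its range is refused whole. "gripper" is the gripper command: -1 is fully open, 1 is shut, values between are in proportion, set as the call begins (left out, the last holds). The fingers move at their own pace and stop on an object; the grip force is fixed at half the most. Time passes only in rows, so rows that repeat a pose let the fingers close. It gives the time, the measured TCP pose, the force, the opening and the grip force at its end, in the units of the state.
- bot.read_state(): the state, without advancing time (a new reading comes with each control period).
- viewer.capture(name): name is "scene" or "top"; returns a dict with "color" (420x560x3 uint8, red, green, blue), "camera_matrix" (3x3 intrinsics, pixels), "R" (3x3) and "t" (3): a world point X has camera coordinates R X + t. Camera axes: x right, y down, z forward; pixel columns grow to the right and rows downward; lengths in m; the calibration is good to about 2 mm. A picture is of the moment at which its call begins. There is no depth.
- ticket.hand_in(): hands the job in; it is judged then, once.
The state is a dict: "time_s": time; "joint_positions": joint angles; "qvel": joint speeds; "tau": joint torques, N m; "position": TCP position; "tcp_rot": TCP orientation; "force": force on the tool from outside, world axes, zero at the start; "moment": the same for the moment, N m; "opening": opening from 0.0 (shut) to 1.0 (fully open); "grasp_force": force on a finger pad.
Only numpy, scipy, OpenCV 4.12 (cv2) and the standard library are available. Lean on these libraries where they do the work, as an engineer would, in place of code of your own. Each camera call takes 0.05 s, during which the arm holds its last target. There are 200 camera calls.

### The job

With the yellow moisture probe still in its stand, press the blue spring pedal down to its stop to zero the meter, and let it come up again. Then lift the probe out of its stand and hold its spring tip on the plywood block, inside the red ring and square to the sloping face, pressing lightly so that the tip is pushed about half way in, and never to the end of its travel. Finish while still holding the probe there; leave the pen, tape measure and spools alone.

Things in the scene. Friction and masses are not known exactly. Their poses are not given: they have to be found in the camera images.
- pedal (a joint): Angle of the blue pedal plate on its dark steel base (124 x 80 mm, top 12 mm above the worktop): 0 up, 0.26 rad fully down at its stop. A spring returns it; at the pad about 2.5 N starts it moving and 8 N holds it at the stop.
- pedal_pad (a point): Point to press: top of the ribbed black rubber pad (60 x 52 mm) on the pedal's middle line, 75 mm from the hinge; about 54 mm above the worktop when up, 35 mm when fully down (it moves with the pedal). When the pedal is up the point's x points level from the pad towards the hinge, whose axis is parallel to the point's y, 30 mm above the worktop; the plate rises from hinge to free end.
- stand: Aluminium probe stand, fixed; base 64 x 58 mm, origin under its centre on the worktop. The probe's body stands on its deck 50 mm above the worktop, inside a thin black rim 36 mm square outside that rises to 60 mm. The nose hangs through a 22 mm hole. Lift the probe straight up at least 50 mm to clear it.
- probe_grip (a point): Point on the loose yellow probe's axis where to grip it, 30 mm below its top end and 70 mm above the lower end of the yellow body; 120 mm above the worktop at the start. The point's z runs along the probe towards its top (button) end; x and y are square to the body's flat faces.
- tip_point (a point): End of the steel spring tip, on the probe's axis, 104 mm from probe_grip along minus z when the tip is fully out.
- probe_tip (a joint): How far the spring tip is pushed into the probe: 0 fully out, 0.012 m at the end of its travel. Spring 400 N/m with 0.4 N at the start: 2.8 N at half way (0.006 m), 5.2 N at the end.
- rest: Sloping sample rest, fixed; dark base 110 x 112 mm, origin under its centre on the worktop. It carries the plywood block (60 x 90 x 18 mm, its 90 mm level along y, fixed). The block's upper face slopes 20 degrees: it is low on the rest's -x side and rises towards its +x side. The middle of the face is about 61 mm above the worktop.
- mark_centre (a point): Centre of the red ring (24 mm outside, 18 mm inside, white within, small red dot at the centre) on the block's upper face, on the face's level middle line, up to 28 mm either side of its middle. The point's z is the outward normal of the face; its y is level.
- spool_black: Black spool standing upright, 42 mm across, 50 mm high, loose; leave alone.
- tape_measure: Yellow and black tape measure, 65 x 71 x 65 mm, loose; leave alone.
- spool_red: Red spool standing upright, 42 mm across, 60 mm high, loose; leave alone.
- marker_blue: White marker pen with blue cap, 118 mm long, 14 mm thick, lying, loose; leave alone.
- probe: The loose yellow moisture probe, 0.16 kg: square body 26 x 26 x 100 mm with a black band, a small screen and a red button on its top end. Below it a dark collar (18 mm across, 12 mm long) and the steel spring tip (8 mm across). Origin on its axis at the lower end of the yellow body, 70 mm below probe_grip; axes as probe_grip.
Mind the look-alikes: they are no part of the job. Of the things shaped like the probe, the yellow one is meant.

How it is judged:
By the outcome, as a careful person would: the job done as asked, in the order asked, and still so for the second after the job is handed in, while the arm keeps its last pose, push and grip.
It also fails if it takes over 48 s, if anything falls off the work surface, if the arm or the gripper's body presses on something with over 40 N, if the wrist force passes 120 N, or if a joint passes its speed limit or range.

## Working session

There is one attempt and no reset: what is moved stays moved. The work goes in short steps, Python scripts to look and compute and a tool call to move; the robot and the scene stay as the last step left them, time stands still between calls to the robot, and variables do not carry over. Pictures are saved under pics/ and viewed, at most 10 in all, crops included, and the job is handed in when it is done.

Besides the shell and the picture viewer there is one more tool, called in YAML: its name, and indented under it one key for each argument. servo_tool: Moves the arm, as the interface text tells. Its arguments: {"type":"object","properties":{"targets":{"type":"array"},"gripper":{"type":"number"}},"required":["targets"]}

```bash
ls; mkdir -p pics; python3 - <<'E'
from rig import bot,viewer
import cv2,numpy as np,pickle
D={}
for n in("scene","top"):
    c=viewer.capture(n);D[n]=c
    cv2.imwrite(f"pics/{n}0.png",cv2.resize(c["color"][:,:,::-1],None,fx=1.4,fy=1.4))
    print(n,c["camera_matrix"].tolist(),(-c["R"].T@c["t"]).round(3),c["R"].round(3).tolist())
pickle.dump(D,open("d0.pkl","wb"))
print(bot.read_state(),bot.grip_point_offset)
E
```

```text
pics
scene [[532.0406043958936, 0.0, 279.1535634106845], [0.0, 532.0406043958936, 199.1823933784257], [0.0, 0.0, 1.0]] [0.084 1.136 0.975] [[-0.896, -0.444, -0.015], [-0.29, 0.611, -0.737], [0.336, -0.656, -0.676]]
top [[430.27243871709413, 0.0, 271.65986427560864], [0.0, 430.27243871709413, 205.82215223813992], [0.0, 0.0, 1.0]] [0.329 0.266 1.128] [[0.01, -1.0, 0.005], [-0.984, -0.01, -0.177], [0.177, -0.003, -0.984]]
{'time_s': 0.1, 'joint_positions': array([-8.11015207e+01,  3.02738592e+01,  8.21479486e+01, -2.21390180e-03,
        6.76899988e+01, -1.02266587e+01]), 'qvel': array([ 0.03068301, -0.17512669, -0.25198228, -0.0410246 , -0.12272517,
        0.11322268]), 'tau': array([-3.18417888e-04, -4.40984809e+01, -1.77150697e+01,  6.35123346e-02,
        5.33927337e-02, -4.04008006e-05]), 'position': array([ 0.20469148, -0.58983886,  0.22167322]), 'tcp_rot': array([[ 9.44800492e-01,  3.27646022e-01, -3.37166611e-04],
       [ 3.27646048e-01, -9.44798588e-01,  1.92237542e-03],
       [ 3.11304122e-04, -1.92673255e-03, -9.99998095e-01]]), 'force': array([0.18457425, 0.78743784, 0.16602123]), 'moment': array([ 0.03401445, -0.00520929, -0.0128658 ]), 'grasp_force': 0.0, 'opening': 1.0023835772640848} 0.0187
```

View pics/scene0.png

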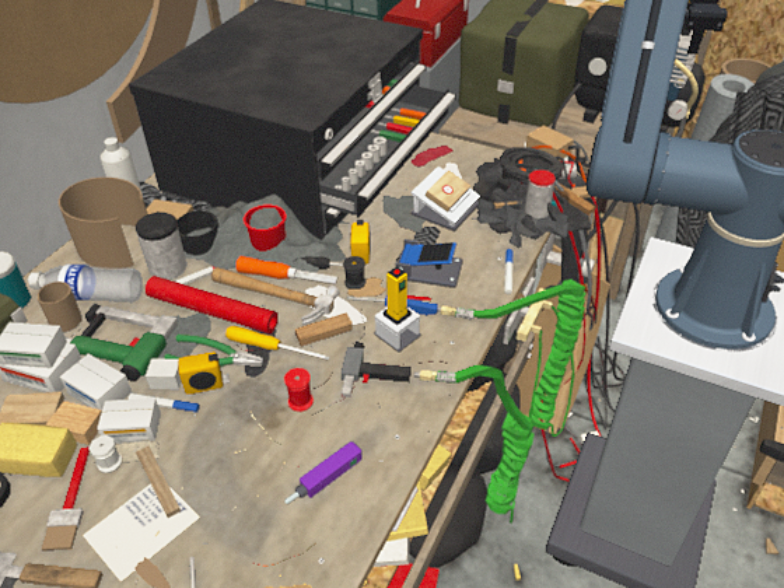

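View pics/top0.png

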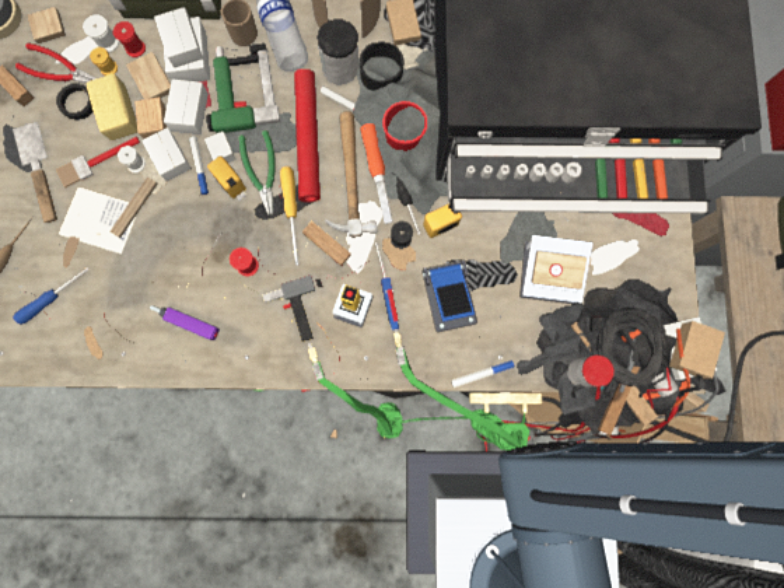

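The top view shows the stand near (352,303), the pedal at (450,296) and the block with its ring at (557,269), all in 1.4x pixels. The scene view has the same things at (397,300), (428,258) and (446,190). I'll zoom in on both.

```bash
python3 - <<'E'
import cv2,numpy as np,pickle
D=pickle.load(open("d0.pkl","rb"))
t=D["top"]["color"][160:245,230:430,::-1]; s=D["scene"]["color"][110:255,265:345,::-1]
t=cv2.resize(t,None,fx=4,fy=4,interpolation=cv2.INTER_CUBIC)  #800x340
s=cv2.rotate(s,cv2.ROTATE_90_COUNTERCLOCKWISE)
cv2.imwrite("pics/zt.png",t)
s=D["scene"]["color"][110:255,255:355,::-1]
cv2.imwrite("pics/zs.png",cv2.resize(s,None,fx=4,fy=4,interpolation=cv2.INTER_CUBIC))
E
```

```text
(no output)
```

View pics/zt.png

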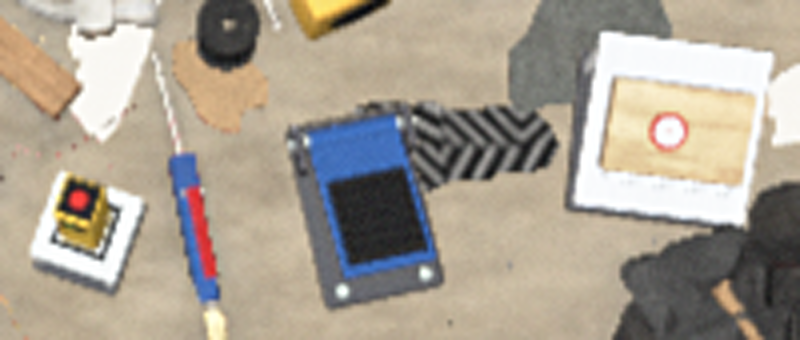

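View pics/zs.png

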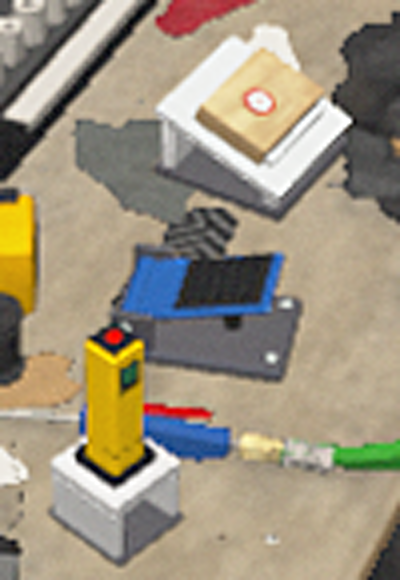

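The zooms show the pedal hinge on its far (+x) side with the pad centre at about (378,217) in the top zoom. The ring is at (669,131) top and (260,101) scene. The button is at (78,199) top and (115,337) scene. The block rises towards +x, away from the robot.

```bash
cat > h.py <<'E'
import numpy as np,cv2
def ray(c,uv):
    d=c["R"].T@np.linalg.solve(c["camera_matrix"],[uv[0],uv[1],1.]); return -c["R"].T@c["t"],d
def onz(c,uv,z):
    o,d=ray(c,uv); return o+d*(z-o[2])/d[2]
def tri(l):
    A=0;b=0
    for c,uv in l:
        o,d=ray(c,uv);d=d/np.linalg.norm(d);P=np.eye(3)-np.outer(d,d);A=A+P;b=b+P@o
    return np.linalg.solve(A,b)
def red(c,uv,r=5):
    x,y=int(round(uv[0])),int(round(uv[1])); w=c["color"][y-r:y+r+1,x-r:x+r+1].astype(float)
    m=np.clip(w[:,:,0]-w[:,:,1:].max(2)-40,0,None); g=np.mgrid[y-r:y+r+1,x-r:x+r+1]
    return np.array([(g[1]*m).sum(),(g[0]*m).sum()])/m.sum()
E
python3 - <<'E'
import pickle;from h import *
D=pickle.load(open("d0.pkl","rb"));T,S=D["top"],D["scene"]
zt=lambda u,v:np.array([230+(u+.5)/4-.5,160+(v+.5)/4-.5]); zs=lambda u,v:np.array([255+(u+.5)/4-.5,110+(v+.5)/4-.5])
for n,a,b,z,r in(("ring",zt(669,131),zs(260,101),.061,7),("btn",zt(78,199),zs(115,337),.153,4)):
    p,q=red(T,a,r),red(S,b,r); print(n,p,q,tri([(T,p),(S,q)]).round(4),onz(T,p,z).round(4),onz(S,q,z).round(4))
def corners(c,m,n):
    m=cv2.morphologyEx(m.astype(np.uint8),cv2.MORPH_OPEN,np.ones((2,2)))
    k=max(cv2.findContours(m,0,2)[0],key=cv2.contourArea);r=cv2.minAreaRect(k);print(n,[np.round(x,2) for x in r]);return cv2.boxPoints(r)
yx=np.mgrid[:420,:560];box=lambda u0,u1,v0,v1:(yx[1]>=u0)&(yx[1]<=u1)&(yx[0]>=v0)&(yx[0]<=v1)
C=T["color"].astype(int);hi=C.max(2);lo=C.min(2)
pad=box(309,340,198,229)&(hi<70)
P=[onz(T,x,.054) for x in corners(T,pad,"pad")]
print(np.round(P,4),np.mean(P,0).round(4))
def yaws(P):print([round(float(np.degrees(np.arctan2(*(P[(i+1)%4]-P[i])[[1,0]]))),1) for i in range(4)],[round(float(np.linalg.norm((P[(i+1)%4]-P[i])[:2])),4) for i in range(4)])
yaws(P)
# blue plate
bl=box(300,345,186,232)&(C[:,:,2]>C[:,:,0]+50)|pad
Q=[onz(T,x,.047) for x in corners(T,bl,"plate")];print(np.round(Q,3));yaws(Q)
# block and stand by corners read off the zoom
B=[onz(T,zt(*p),z) for p,z in(((612,77),.071),((757,95),.071),((742,186),.051),((603,166),.051))];print("block",np.round(B,4),np.mean(B,0).round(4));yaws(B)
K=[onz(T,zt(*p),.05) for p in((63,172),(147,203),(110,290),(32,258))];print("stand",np.round(K,4),np.mean(K,0).round(4));yaws(K)
KS=[onz(S,zs(*p),.05) for p in((110,430),(183,463),(123,510),(52,470))];print("standS",np.round(KS,4),np.mean(KS,0).round(4));yaws(KS)
BS=[tri([(S,zs(*a)),(T,zt(*b))]) for a,b in(((197,113),(612,77)),((263,48),(757,95)),((325,98),(742,186)),((262,160),(603,166)))];print("blockS",np.round(BS,4));yaws(BS)
print("handle",tri([(T,np.array([455,206])/1.4),(S,np.array([322,237])/1.4)]),tri([(T,np.array([706,207])/1.4),(S,np.array([455,112])/1.4)]))
E
```

```text
ring [396.23615338 192.13877054] [319.10041841 135.19330544] [ 0.5596 -0.0549  0.0562] [ 0.5594 -0.0532  0.061 ] [ 0.5562 -0.0487  0.061 ]
btn [249.17193487 209.4401341 ] [283.04299065 193.74719626] [0.4954 0.3144 0.1496] [0.4953 0.3144 0.153 ] [0.4931 0.3177 0.153 ]
pad [array([324.91, 214.66]), array([20.87, 19.12]), np.float64(74.74)]
[[0.5199 0.1578 0.054 ]
 [0.5333 0.1108 0.054 ]
 [0.4818 0.0977 0.054 ]
 [0.4686 0.1443 0.054 ]] [0.5009 0.1277 0.054 ]
[-74.0, -165.7, 105.9, 14.7] [0.0489, 0.0531, 0.0485, 0.053]
plate [array([323.2 , 209.58]), array([38.94, 23.59]), np.float64(74.74)]
[[0.555 0.173 0.047]
 [0.572 0.114 0.047]
 [0.475 0.09  0.047]
 [0.459 0.147 0.047]]
[-73.9, -165.8, 105.8, 14.8] [0.0611, 0.1003, 0.0601, 0.0999]
block [[ 0.5912 -0.0172  0.071 ]
 [ 0.5805 -0.1084  0.071 ]
 [ 0.5257 -0.1029  0.051 ]
 [ 0.5377 -0.0147  0.051 ]] [ 0.5588 -0.0608  0.061 ]
[-96.7, 174.3, 82.2, -2.7] [0.0918, 0.0551, 0.089, 0.0535]
stand [[0.5303 0.3295 0.05  ]
 [0.5109 0.2758 0.05  ]
 [0.4551 0.2984 0.05  ]
 [0.4749 0.3479 0.05  ]] [0.4928 0.3129 0.05  ]
[-109.9, 157.9, 68.2, -18.4] [0.0572, 0.0602, 0.0534, 0.0584]
standS [[0.5084 0.2941 0.05  ]
 [0.4556 0.3007 0.05  ]
 [0.4714 0.3519 0.05  ]
 [0.525  0.3405 0.05  ]] [0.4901 0.3218 0.05  ]
[172.8, 72.8, -12.1, -109.7] [0.0532, 0.0536, 0.0548, 0.0492]
blockS [[ 0.5933 -0.0208  0.0586]
 [ 0.5808 -0.1116  0.0629]
 [ 0.5274 -0.1086  0.035 ]
 [ 0.5402 -0.0194  0.0338]]
[-97.8, 176.8, 81.8, -1.5] [0.0917, 0.0535, 0.0902, 0.0531]
handle [ 0.72671489  0.12733594 -0.00528478] [ 0.66813279 -0.33613876  0.06754005]
```

servo_tool:
  gripper: 1
  targets:
    - {"offset":[0.02,-0.02,-0.03],"dr":[0,0,0]}
    - {"offset":[0.05,-0.05,-0.06],"dr":[0,0,0]}
    - {"offset":[0.515,-0.581,-0.08],"dr":[0,0,4.7]}
    - {"offset":[0.515,-0.581,-0.08],"dr":[0,0,4.7]}
    - {"offset":[0.515,-0.581,-0.08],"dr":[0,0,4.7]}
    - {"offset":[0.515,-0.581,-0.08],"dr":[0,0,4.7]}
    - {"offset":[0.515,-0.581,-0.08],"dr":[0,0,4.7]}
    - {"offset":[0.515,-0.581,-0.08],"dr":[0,0,4.7]}
    - {"offset":[0.515,-0.581,-0.08],"dr":[0,0,4.7]}
    - {"offset":[0.515,-0.581,-0.08],"dr":[0,0,4.7]}
    - {"offset":[0.515,-0.581,-0.08],"dr":[0,0,4.7]}
    - {"offset":[0.515,-0.581,-0.08],"dr":[0,0,4.7]}
    - {"offset":[0.515,-0.581,-0.08],"dr":[0,0,4.7]}
    - {"offset":[0.515,-0.581,-0.08],"dr":[0,0,4.7]}
    - {"offset":[0.515,-0.581,-0.08],"dr":[0,0,4.7]}
    - {"offset":[0.515,-0.581,-0.08],"dr":[0,0,4.7]}
    - {"offset":[0.515,-0.581,-0.08],"dr":[0,0,4.7]}
    - {"offset":[0.515,-0.581,-0.08],"dr":[0,0,4.7]}
    - {"offset":[0.515,-0.581,-0.08],"dr":[0,0,4.7]}
    - {"offset":[0.515,-0.581,-0.08],"dr":[0,0,4.7]}

```text
time_s: 1.77
position: [0.5028, 0.1328, 0.3026]
tcp_rot: [[0.967, 0.254, 0.002], [0.254, -0.967, 0.003], [0.003, -0.002, -1.0]]
force: [0.8, 0.8, 1.2]
opening: 0.009
grasp_force: 0.0
```

```bash
cat >> h.py <<'E'
def go(st,p,yaw,tilt=0,ay=0):
    """print offset/dr to TCP p, tool x heading yaw, tool z tilted by tilt deg from down towards heading ay"""
    from scipy.spatial.transform import Rotation as Ro
    y,a,t=np.radians([yaw,ay,tilt]); X=np.array([np.cos(y),np.sin(y),0])
    R0=np.c_[X,np.cross([0,0,-1],X),[0,0,-1]]
    k=np.array([-np.sin(a),np.cos(a),0])
    Rt=Ro.from_rotvec(-k*t).as_matrix()@R0
    R=st["tcp_rot"]; print("offset",(R.T@(np.array(p)-st["position"])).round(4),"dr",Ro.from_matrix(R.T@Rt).as_rotvec(degrees=True).round(2))
    return Rt
def show(st):
    print(round(st["time_s"],2),st["position"].round(4),"yaw",np.degrees(np.arctan2(*st["tcp_rot"][[1,0],0])).round(2),"z",st["tcp_rot"][:,2].round(4),"F",st["force"].round(2),"M",st["moment"].round(2),"open",round(st["opening"],3),"g",st["grasp_force"],"q",st["joint_positions"].round(1))
E
python3 - <<'E'
from rig import bot;from h import *
s=bot.read_state();show(s);go(s,[.5008,.128,.075],14.4)
E
```

```text
1.77 [0.5028 0.1328 0.3026] yaw 14.74 z [ 0.0025  0.0032 -1.    ] F [0.79 0.84 1.15] M [ 0.05 -0.06 -0.01] open 0.009 g 0.0 q [ 2.4 16.8 91.2  0.2 71.9 77.6]
offset [-0.0039  0.0047  0.2276] dr [-0.14 -0.18  0.34]
```

servo_tool:
  targets:
    - {"offset":[-0.004,0.005,0.04],"dr":[0,0,0.3]}
    - {"offset":[-0.004,0.005,0.08],"dr":[0,0,0.3]}
    - {"offset":[-0.004,0.005,0.12],"dr":[0,0,0.3]}
    - {"offset":[-0.004,0.005,0.155],"dr":[0,0,0.3]}
    - {"offset":[-0.004,0.005,0.185],"dr":[0,0,0.3]}
    - {"offset":[-0.004,0.005,0.21],"dr":[0,0,0.3]}
    - {"offset":[-0.004,0.005,0.225],"dr":[0,0,0.3]}
    - {"offset":[-0.004,0.005,0.225],"dr":[0,0,0.3]}
    - {"offset":[-0.004,0.005,0.225],"dr":[0,0,0.3]}

```text
time_s: 2.52
position: [0.4976, 0.1209, 0.0768]
tcp_rot: [[0.97, 0.244, -0.003], [0.244, -0.97, -0.0], [-0.003, -0.001, -1.0]]
force: [1.4, -0.3, 0.5]
opening: -0.001
grasp_force: 0.0
```

```bash
python3 - <<'E'
from rig import bot,viewer;from h import *
s=bot.read_state();show(s);go(s,[.5008,.128,.035],14.4)
a=viewer.capture("top")["color"][160:245,270:370,::-1];b=viewer.capture("scene")["color"][130:215,265:365,::-1]
cv2.imwrite("pics/p1.png",cv2.resize(np.hstack([a,b]),None,fx=4,fy=4,interpolation=cv2.INTER_CUBIC))
E
```

```text
2.52 [0.4976 0.1209 0.0768] yaw 14.1 z [-2.7e-03 -2.0e-04 -1.0e+00] F [ 1.41 -0.34  0.55] M [-0.03  0.05 -0.05] open -0.001 g 0.0 q [  1.1  35.  105.1  -0.   40.   77. ]
offset [ 0.0049 -0.0061  0.0418] dr [-0.03  0.15 -0.3 ]
```

View pics/p1.png

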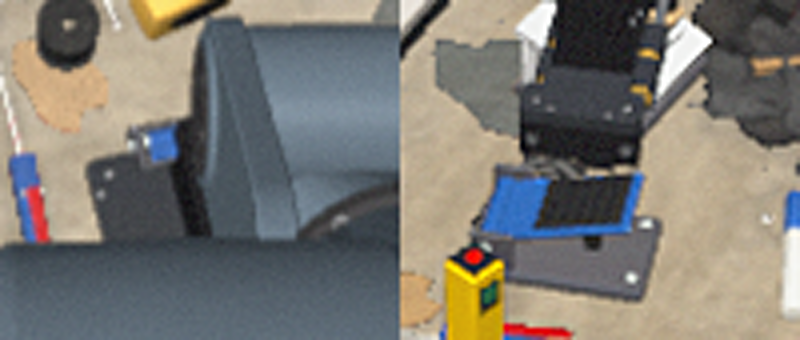

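The left half (top view) only shows the arm covering the pedal. The right half (scene view) shows the pad at about (590,200), with the gripper's lower edge just above it at (580,165).

```bash
python3 - <<'E'
from rig import bot,viewer;from h import *
s=bot.read_state();show(s);go(s,[.5008,.128,.035],14.4)
c=viewer.capture("scene")
for p in ([.4976,.1209,.0768],[.4976,.1209,.147],[.5008,.128,.054]):
    q=c["R"]@np.array(p)+c["t"];q=c["camera_matrix"]@q/q[2];print((q[:2]-[265,130])*4+[400,0])
E
```

```text
2.62 [0.4992 0.1212 0.0785] yaw 14.12 z [ 0.0018 -0.     -1.    ] F [-0.2  -0.1  -0.06] M [ 0.03  0.   -0.  ] open 0.001 g 0.0 q [  1.2  34.8 105.   -0.   40.   77. ]
offset [ 0.0032 -0.0063  0.0435] dr [ 0.03 -0.1  -0.28]
[597.63836643 159.32155286]
[600.87353595  74.5287315 ]
[587.98566972 190.51333229]
```

servo_tool:
  targets:
    - {"offset":[0.003,-0.006,0.01],"dr":[0,0,-0.3]}
    - {"offset":[0.003,-0.006,0.02],"dr":[0,0,-0.3]}
    - {"offset":[0.003,-0.006,0.025],"dr":[0,0,-0.3]}
    - {"offset":[0.003,-0.006,0.03],"dr":[0,0,-0.3]}
    - {"offset":[0.003,-0.006,0.035],"dr":[0,0,-0.3]}
    - {"offset":[0.003,-0.006,0.039],"dr":[0,0,-0.3]}
    - {"offset":[0.003,-0.006,0.041],"dr":[0,0,-0.3]}
    - {"offset":[0.003,-0.006,0.041],"dr":[0,0,-0.3]}
    - {"offset":[0.003,-0.006,0.041],"dr":[0,0,-0.3]}
    - {"offset":[0.003,-0.006,0.041],"dr":[0,0,-0.3]}

```text
time_s: 3.5
position: [0.4969, 0.1277, 0.0364]
tcp_rot: [[0.968, 0.25, -0.006], [0.25, -0.968, -0.001], [-0.006, -0.001, -1.0]]
force: [-4.5, -1.6, 7.5]
opening: 0.003
grasp_force: 3.9
```

servo_tool:
  targets:
    - {"offset":[0,0,0.001],"dr":[0,0,0]}
    - {"offset":[0,0,0.002],"dr":[0,0,0]}
    - {"offset":[0,0,0.003],"dr":[0,0,0]}
    - {"offset":[0,0,0.003],"dr":[0,0,0]}
    - {"offset":[0,0,0.003],"dr":[0,0,0]}

```text
time_s: 3.92
position: [0.4969, 0.1277, 0.035]
tcp_rot: [[0.968, 0.25, -0.005], [0.25, -0.968, -0.001], [-0.005, -0.001, -1.0]]
force: [-6.9, -2.2, 21.1]
opening: 0.008
grasp_force: 10.5
```

servo_tool:
  targets:
    - {"offset":[0,0,-0.005],"dr":[0,0,0]}
    - {"offset":[0,0,-0.015],"dr":[0,0,0]}
    - {"offset":[0,0,-0.03],"dr":[0,0,0]}
    - {"offset":[0,0,-0.06],"dr":[0,0,0]}
    - {"offset":[0,0,-0.1],"dr":[0,0,0]}
    - {"offset":[0,0,-0.14],"dr":[0,0,0]}
    - {"offset":[0,0,-0.18],"dr":[0,0,0]}
    - {"offset":[0,0,-0.2],"dr":[0,0,0]}
    - {"offset":[0,0,-0.2],"dr":[0,0,0]}
    - {"offset":[0,0,-0.2],"dr":[0,0,0]}
    - {"offset":[0,0,-0.2],"dr":[0,0,0]}

```text
time_s: 4.83
position: [0.4988, 0.1278, 0.2324]
tcp_rot: [[0.968, 0.249, -0.002], [0.249, -0.968, -0.0], [-0.002, -0.001, -1.0]]
force: [-0.2, -0.2, -0.5]
opening: 0.009
grasp_force: 0.0
```

```bash
python3 - <<'E'
from rig import bot,viewer;from h import *
import pickle
s=bot.read_state();show(s);go(s,[.495,.315,.235],-20.5)
c=viewer.capture("scene");d=pickle.load(open("d0.pkl","rb"))["scene"]
for y,x in((178,305),):
  print(np.abs(c["color"][165:200,287:330].astype(int)-d["color"][165:200,287:330]).mean())
C=d["color"].astype(int)
# probe top black cap and body in scene & top: minAreaRect
t=pickle.load(open("d0.pkl","rb"))["top"]["color"][195:225,230:272].astype(int)
w=(t.min(2)>170).astype(np.uint8)
k=cv2.convexHull(np.argwhere(w)[:,::-1].astype(np.int32)+[230,195]);r=cv2.minAreaRect(k.astype(np.float32));print(r)
T=pickle.load(open("d0.pkl","rb"))["top"]
P=np.array([onz(T,x,.05) for x in cv2.boxPoints(r)]);print(P.round(4),P.mean(0).round(4));
for i in range(4):
  v=P[(i+1)%4]-P[i];print(np.degrees(np.arctan2(v[1],v[0])).round(1),np.linalg.norm(v).round(4))
E
```

```text
4.83 [0.4988 0.1278 0.2324] yaw 14.42 z [-2.5e-03 -1.0e-04 -1.0e+00] F [-0.15 -0.23 -0.48] M [ 0.    0.01 -0.01] open 0.009 g 0.0 q [ 1.9 21.1 97.  -0.  62.1 77.5]
offset [ 0.0429 -0.1822 -0.0027] dr [1.000e-02 1.400e-01 3.492e+01]
3.4361018826135106
((252.69845581054688, 211.884033203125), (23.04645538330078, 33.1696662902832), 21.037511825561523)
[[0.4772 0.3521 0.05  ]
 [0.5574 0.3236 0.05  ]
 [0.5364 0.2683 0.05  ]
 [0.4567 0.2975 0.05  ]] [0.5069 0.3104 0.05  ]
-19.6 0.0851
-110.8 0.0591
159.9 0.0848
69.5 0.0583
```

servo_tool:
  gripper: -1
  targets:
    - {"offset":[0.043,-0.182,0],"dr":[0,0,34.4]}
    - {"offset":[0.043,-0.182,0],"dr":[0,0,34.4]}
    - {"offset":[0.043,-0.182,0],"dr":[0,0,34.4]}
    - {"offset":[0.043,-0.182,0],"dr":[0,0,34.4]}
    - {"offset":[0.043,-0.182,0],"dr":[0,0,34.4]}
    - {"offset":[0.043,-0.182,0],"dr":[0,0,34.4]}
    - {"offset":[0.043,-0.182,0],"dr":[0,0,34.4]}
    - {"offset":[0.043,-0.182,0],"dr":[0,0,34.4]}
    - {"offset":[0.043,-0.182,0],"dr":[0,0,34.4]}
    - {"offset":[0.043,-0.182,0],"dr":[0,0,34.4]}

```text
time_s: 5.72
position: [0.496, 0.3136, 0.2328]
tcp_rot: [[0.939, -0.343, -0.002], [-0.343, -0.939, -0.001], [-0.001, 0.001, -1.0]]
force: [0.9, -0.5, 0.1]
opening: 0.679
grasp_force: 0.0
```

```bash
python3 - <<'E'
from rig import bot,viewer;from h import *
s=bot.read_state();show(s);go(s,[.495,.315,.1013],-20)
c=viewer.capture("scene");a=c["color"][120:260,255:395,::-1]
q=c["R"]@s["position"]+c["t"];q=c["camera_matrix"]@q/q[2];print((q[:2]-[255,120])*4)
cv2.imwrite("pics/p2.png",cv2.resize(a,None,fx=4,fy=4,interpolation=cv2.INTER_CUBIC))
E
```

```text
5.72 [0.496  0.3136 0.2328] yaw -20.04 z [-1.7e-03 -9.0e-04 -1.0e+00] F [ 0.92 -0.51  0.11] M [ 0.07  0.07 -0.  ] open 0.679 g 0.0 q [ 21.4  26.6  87.   -0.   66.5 131.4]
offset [-0.0013 -0.0012  0.1315] dr [ 0.08  0.07 -0.04]
[109.30682377 181.95580504]
```

View pics/p2.png

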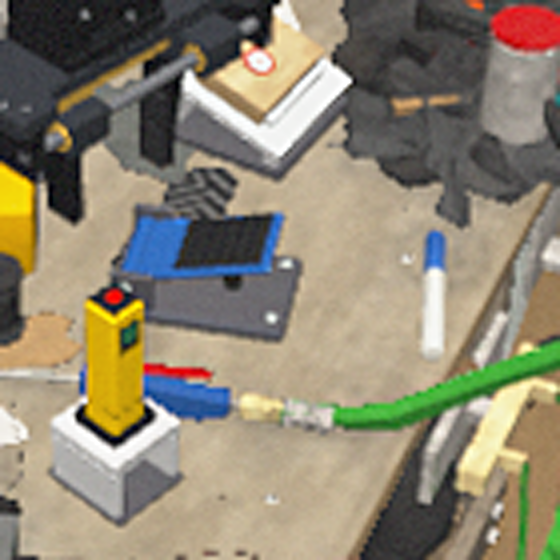

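The fingertips are at (65,220) and (157,165), so they straddle the line above the button at (115,297). The pedal is up again, so I'll descend.

servo_tool:
  targets:
    - {"offset":[-0.001,-0.001,0.02],"dr":[0,0,0]}
    - {"offset":[-0.001,-0.001,0.05],"dr":[0,0,0]}
    - {"offset":[-0.001,-0.001,0.08],"dr":[0,0,0]}
    - {"offset":[-0.001,-0.001,0.105],"dr":[0,0,0]}
    - {"offset":[-0.001,-0.001,0.12],"dr":[0,0,0]}
    - {"offset":[-0.001,-0.001,0.13],"dr":[0,0,0]}
    - {"offset":[-0.001,-0.001,0.132],"dr":[0,0,0]}
    - {"offset":[-0.001,-0.001,0.132],"dr":[0,0,0]}
    - {"offset":[-0.001,-0.001,0.132],"dr":[0,0,0]}
    - {"offset":[-0.001,-0.001,0.132],"dr":[0,0,0]}

```text
time_s: 6.6
position: [0.4966, 0.3165, 0.103]
tcp_rot: [[0.94, -0.342, 0.003], [-0.342, -0.94, 0.001], [0.002, -0.002, -1.0]]
force: [-0.7, 0.6, -0.1]
opening: 0.995
grasp_force: 0.0
```

servo_tool:
  gripper: 1
  targets:
    - {"offset":[0,0,0],"dr":[0,0,0]}
    - {"offset":[0,0,0],"dr":[0,0,0]}
    - {"offset":[0,0,0],"dr":[0,0,0]}
    - {"offset":[0,0,0],"dr":[0,0,0]}
    - {"offset":[0,0,0],"dr":[0,0,0]}
    - {"offset":[0,0,0],"dr":[0,0,0]}
    - {"offset":[0,0,0],"dr":[0,0,0]}
    - {"offset":[0,0,0],"dr":[0,0,0]}
    - {"offset":[0,0,0],"dr":[0,0,0]}
    - {"offset":[0,0,0],"dr":[0,0,0]}
    - {"offset":[0,0,0],"dr":[0,0,0]}
    - {"offset":[0,0,0],"dr":[0,0,0]}
    - {"offset":[0,0,0],"dr":[0,0,0]}
    - {"offset":[0,0,0],"dr":[0,0,0]}

```text
time_s: 7.77
position: [0.4955, 0.3161, 0.1015]
tcp_rot: [[0.94, -0.342, -0.0], [-0.342, -0.94, -0.0], [-0.0, 0.0, -1.0]]
force: [-0.1, -0.7, -0.6]
opening: 0.296
grasp_force: 30.0
```

servo_tool:
  targets:
    - {"offset":[0,0,-0.01],"dr":[0,0,0]}
    - {"offset":[0,0,-0.025],"dr":[0,0,0]}
    - {"offset":[0,0,-0.045],"dr":[0,0,0]}
    - {"offset":[0,0,-0.07],"dr":[0,0,0]}
    - {"offset":[0,0,-0.1],"dr":[0,0,0]}
    - {"offset":[0,0,-0.12],"dr":[0,0,0]}
    - {"offset":[0,0,-0.13],"dr":[0,0,0]}
    - {"offset":[0,0,-0.13],"dr":[0,0,0]}
    - {"offset":[0,0,-0.13],"dr":[0,0,0]}
    - {"offset":[0,0,-0.13],"dr":[0,0,0]}

```text
time_s: 8.6
position: [0.4943, 0.3157, 0.23]
tcp_rot: [[0.94, -0.342, -0.003], [-0.342, -0.94, -0.001], [-0.003, 0.002, -1.0]]
force: [-0.6, -1.1, -2.1]
opening: 0.295
grasp_force: 30.0
```

```bash
python3 - <<'E'
from rig import bot,viewer;from h import *
import pickle
T=pickle.load(open("d0.pkl","rb"))["top"];C=T["color"].astype(int)
# wood mask -> block yaw; long edges
m=np.zeros((420,560),np.uint8);s0=(slice(172,215),slice(375,425))
hsv=cv2.cvtColor(T["color"],cv2.COLOR_RGB2HSV)
m[s0]=((hsv[...,1]>60)&(hsv[...,2]>150))[s0]
m=cv2.morphologyEx(m,cv2.MORPH_OPEN,np.ones((3,3)));k=max(cv2.findContours(m,0,2)[0],key=cv2.contourArea)
r=cv2.minAreaRect(k);P=np.array([onz(T,x,.061) for x in cv2.boxPoints(r)]);print(r,P.mean(0))
for i in range(4):
  v=P[(i+1)%4]-P[i];print(np.degrees(np.arctan2(v[1],v[0])).round(1),np.linalg.norm(v).round(4))
s=bot.read_state();show(s)
h=-7.4
a=np.radians(h);n=np.array([-np.sin(np.radians(20))*np.cos(a),-np.sin(np.radians(20))*np.sin(a),np.cos(np.radians(20))])
R=go(s,np.array([.559,-.053,.061])+n*(.0855+.05),h,20,h);print(R[:,2],-n)
E
```

```text
((398.5, 196.5), (17.0, 37.0), 90.0) [ 0.54826662 -0.05849708  0.061     ]
-89.4 0.0942
177.1 0.044
90.6 0.0935
-2.0 0.0439
8.6 [0.4943 0.3157 0.23  ] yaw -19.98 z [-0.0032 -0.0013 -1.    ] F [-0.61 -1.05 -2.13] M [ 0.05 -0.03  0.01] open 0.295 g 29.999268741812557 q [ 21.7  26.8  87.1   0.   66.2 131.6]
offset [0.1416 0.3344 0.0421] dr [  2.31  20.08 -12.43]
[ 0.33917151 -0.04405069 -0.93969262] [ 0.33917151 -0.04405069 -0.93969262]
```

servo_tool:
  targets:
    - {"offset":[0.142,0.334,0.042],"dr":[2.3,20.1,-12.4]}
    - {"offset":[0.142,0.334,0.042],"dr":[2.3,20.1,-12.4]}
    - {"offset":[0.142,0.334,0.042],"dr":[2.3,20.1,-12.4]}
    - {"offset":[0.142,0.334,0.042],"dr":[2.3,20.1,-12.4]}
    - {"offset":[0.142,0.334,0.042],"dr":[2.3,20.1,-12.4]}
    - {"offset":[0.142,0.334,0.042],"dr":[2.3,20.1,-12.4]}
    - {"offset":[0.142,0.334,0.042],"dr":[2.3,20.1,-12.4]}
    - {"offset":[0.142,0.334,0.042],"dr":[2.3,20.1,-12.4]}
    - {"offset":[0.142,0.334,0.042],"dr":[2.3,20.1,-12.4]}
    - {"offset":[0.142,0.334,0.042],"dr":[2.3,20.1,-12.4]}
    - {"offset":[0.142,0.334,0.042],"dr":[2.3,20.1,-12.4]}
    - {"offset":[0.142,0.334,0.042],"dr":[2.3,20.1,-12.4]}
    - {"offset":[0.142,0.334,0.042],"dr":[2.3,20.1,-12.4]}
    - {"offset":[0.142,0.334,0.042],"dr":[2.3,20.1,-12.4]}

```text
time_s: 9.77
position: [0.5143, -0.0445, 0.1892]
tcp_rot: [[0.931, -0.127, 0.341], [-0.12, -0.992, -0.042], [0.344, -0.002, -0.939]]
force: [0.4, -0.1, -1.2]
opening: 0.298
grasp_force: 30.0
```

```bash
python3 - <<'E'
from rig import bot,viewer;from h import *
import pickle
T=pickle.load(open("d0.pkl","rb"))["top"]
# block edges: steepest saturation change in each column, line fit
S=cv2.cvtColor(cv2.GaussianBlur(T["color"],(3,3),0),cv2.COLOR_RGB2HSV)[...,1].astype(float)
for lo,hi,z,sg in((176,187,.071,1),(197,211,.051,-1)):
    pts=[]
    for u in range(385,414):
        g=sg*(S[lo+2:hi+2,u]-S[lo:hi,u]);i=g.argmax();i=min(max(i,1),len(g)-2)
        pts.append((u,lo+1+i+(g[i-1]-g[i+1])/(2*(g[i-1]-2*g[i]+g[i+1])-1e-9)))
    vx,vy,x,y=cv2.fitLine(np.float32(pts),cv2.DIST_HUBER,0,.01,.01).ravel()
    A,B=onz(T,(x-15*vx,y-15*vy),z),onz(T,(x+15*vx,y+15*vy),z);print("edge",np.degrees(np.arctan2(*(B-A)[[1,0]]))+90,A.round(4),B.round(4),np.round([p[1]-y-(p[0]-x)*vy/vx for p in pts],1))
s=bot.read_state();show(s)
h=-7.4
a=np.radians(h);n=np.array([-np.sin(np.radians(20))*np.cos(a),-np.sin(np.radians(20))*np.sin(a),np.cos(np.radians(20))])
go(s,np.array([.559,-.053,.061])+n*(.0855+.05),h,20,h)
tip=s["position"]+.0855*s["tcp_rot"][:,2];print("tip",tip)
o=[]
for nme,q0 in(("top",(396,192)),("scene",(319,135))):
    c=viewer.capture(nme)
    for p in(tip,[.559,-.053,.061]):
        q=c["R"]@np.array(p)+c["t"];q=c["camera_matrix"]@q/q[2];print(nme,q[:2]-[q0[0]-50,q0[1]-65],"x4")
    o.append(c["color"][q0[1]-65:q0[1]+35,q0[0]-50:q0[0]+50,::-1])
cv2.imwrite("pics/p3.png",cv2.resize(np.hstack(o),None,fx=4,fy=4,interpolation=cv2.INTER_CUBIC))
E
```

```text
edge -6.890286608302162 [ 0.5915 -0.0197  0.071 ] [ 0.5824 -0.0946  0.071 ] [ 0.1 -0.1 -0.   0.1  0.1  0.1  0.1  0.1 -0.  -0.1 -0.1 -0.  -0.  -0.
  0.   0.1 -0.  -0.1 -0.1 -0.  -0.1  0.   0.   0.1  0.  -0.  -0.   0.
  0. ]
edge -6.853376366179276 [ 0.5351 -0.0242  0.051 ] [ 0.5261 -0.0997  0.051 ] [-0.1 -0.2 -0.2  0.1  0.1  0.1  0.1  0.  -0.1 -0.1 -0.1  0.1  0.2  0.1
  0.1  0.  -0.  -0.1 -0.   0.1  0.2  0.1  0.1  0.  -0.1 -0.2 -0.1  0.
 -0. ]
9.77 [ 0.5143 -0.0445  0.1892] yaw -7.32 z [ 0.3413 -0.0417 -0.939 ] F [ 0.42 -0.09 -1.23] M [0.04 0.25 0.05] open 0.298 g 29.99929622048512 q [-20.1  19.1 114.7   9.9  26.8  69.1]
offset [-0.0011  0.0027  0.0005] dr [-0.15 -0.11  0.08]
tip [ 0.54345143 -0.04802956  0.10889768]
top [54.10137083 67.45759534] x4
top [50.16005329 65.29914438] x4
scene [54.71490327 52.68380291] x4
scene [49.78865378 64.17501975] x4
```

View pics/p3.png

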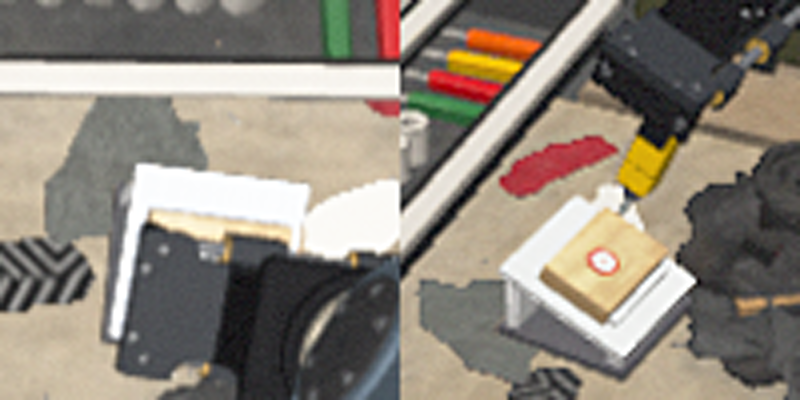

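The scene half shows the probe held by the gripper, its tip at about (625,208) and the ring at (603,261). The top half shows the gripper hiding the ring. I'll approach to about 10 mm.

servo_tool:
  targets:
    - {"offset":[-0.001,0.003,0.02],"dr":[0,-0.1,-0.4]}
    - {"offset":[-0.001,0.003,0.032],"dr":[0,-0.1,-0.4]}
    - {"offset":[-0.001,0.003,0.04],"dr":[0,-0.1,-0.4]}
    - {"offset":[-0.001,0.003,0.04],"dr":[0,-0.1,-0.4]}
    - {"offset":[-0.001,0.003,0.04],"dr":[0,-0.1,-0.4]}
    - {"offset":[-0.001,0.003,0.04],"dr":[0,-0.1,-0.4]}
    - {"offset":[-0.001,0.003,0.04],"dr":[0,-0.1,-0.4]}
    - {"offset":[-0.001,0.003,0.04],"dr":[0,-0.1,-0.4]}

```text
time_s: 10.53
position: [0.5275, -0.0508, 0.1523]
tcp_rot: [[0.932, -0.123, 0.342], [-0.115, -0.992, -0.043], [0.345, 0.001, -0.939]]
force: [0.2, 0.2, -1.8]
opening: 0.297
grasp_force: 30.0
```

```bash
python3 - <<'E'
from rig import bot,viewer;from h import *
s=bot.read_state();show(s)
h=-6.9
a=np.radians(h);n=np.array([-np.sin(np.radians(20))*np.cos(a),-np.sin(np.radians(20))*np.sin(a),np.cos(np.radians(20))])
go(s,np.array([.559,-.053,.061])+n*(.0855+.01),h,20,h)
z=s["tcp_rot"][:,2]
c=viewer.capture("scene")
for d in(.0855,.065,.0513):
    q=c["R"]@(s["position"]+d*z)+c["t"];q=c["camera_matrix"]@q/q[2];print((q[:2]+.5-[284,100])*10-.5)
q=c["R"]@np.array([.559,-.053,.061])+c["t"];q=c["camera_matrix"]@q/q[2];print("mark",(q[:2]+.5-[284,100])*10-.5)
cv2.imwrite("pics/p4.png",cv2.resize(c["color"][100:155,284:364,::-1],None,fx=10,fy=10,interpolation=cv2.INTER_CUBIC))
E
```

```text
10.53 [ 0.5275 -0.0508  0.1523] yaw -7.02 z [ 0.3419 -0.0433 -0.9387] F [ 0.2   0.18 -1.78] M [0.07 0.3  0.  ] open 0.297 g 29.999293223954737 q [-20.2  24.2 115.1  12.3  21.4  66.1]
offset [-0.0016 -0.0016  0.0011] dr [ 0.11 -0.16 -0.11]
[363.05053203 314.25141913]
[386.68301277 266.8977428 ]
[402.75230768 234.69882983]
mark [352.38653778 346.25019747]
```

View pics/p4.png

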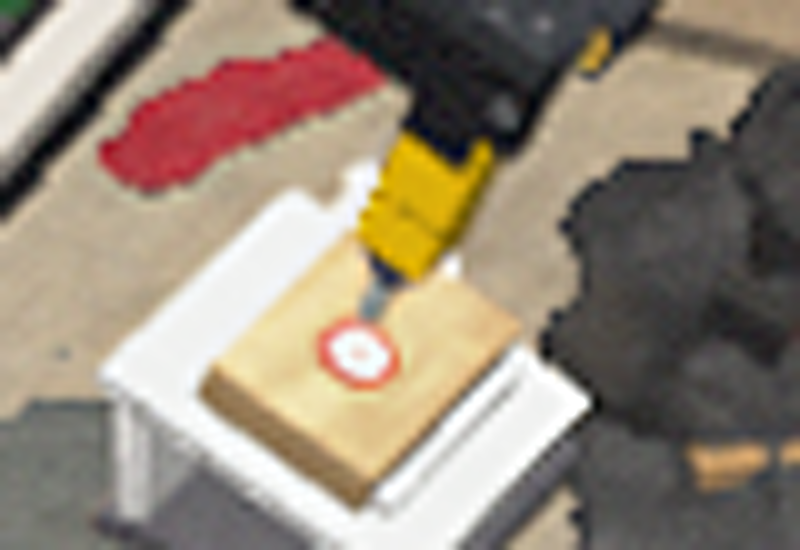

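Tip end is at about (370,320) and the ring centre at (360,354). Both are offset the same way from prediction, so the tip lines up with the ring to about 1 mm. I'll make a small correction and press slowly.

servo_tool:
  targets:
    - {"offset":[-0.0015,-0.0015,0.002],"dr":[0.1,-0.1,-0.1]}
    - {"offset":[-0.0015,-0.0015,0.005],"dr":[0.1,-0.1,-0.1]}
    - {"offset":[-0.0015,-0.0015,0.006],"dr":[0.1,-0.1,-0.1]}
    - {"offset":[-0.0015,-0.0015,0.006],"dr":[0.1,-0.1,-0.1]}
    - {"offset":[-0.0015,-0.0015,0.006],"dr":[0.1,-0.1,-0.1]}
    - {"offset":[-0.0015,-0.0015,0.006],"dr":[0.1,-0.1,-0.1]}
    - {"offset":[-0.0015,-0.0015,0.006],"dr":[0.1,-0.1,-0.1]}
    - {"offset":[-0.0015,-0.0015,0.006],"dr":[0.1,-0.1,-0.1]}

```text
time_s: 11.25
position: [0.5281, -0.0494, 0.1455]
tcp_rot: [[0.933, -0.121, 0.339], [-0.113, -0.993, -0.041], [0.342, -0.0, -0.94]]
force: [0.2, -0.3, -1.3]
opening: 0.296
grasp_force: 30.0
```

```bash
cat > m.py <<'E'
from rig import bot,viewer;from h import *
h=-6.9
a=np.radians(h);n=np.array([-np.sin(np.radians(20))*np.cos(a),-np.sin(np.radians(20))*np.sin(a),np.cos(np.radians(20))])
f=[];L=[]
for i in range(12):
    s=bot.read_state();f.append(s["force"]@n);tip=s["position"]+.0855*s["tcp_rot"][:,2]-[.559,-.053,.061];L.append(tip@n*1000);viewer.capture("scene")
print("F.n",np.round(f,2),np.mean(f).round(2),"gap mm",np.mean(L).round(2),(s["tcp_rot"].T@tip*1000).round(2));show(s)
go(s,np.array([.559,-.053,.061])+n*(.0855+.0),h,20,h)
E
python3 m.py
```

```text
F.n [-1.25 -1.61 -1.58 -1.5  -1.62 -1.24 -2.14 -1.48 -1.8  -0.96 -1.04 -1.73] -1.5 gap mm 4.58 [-0.32  0.17 -4.55]
11.8 [ 0.5281 -0.0494  0.1455] yaw -6.93 z [ 0.3394 -0.041  -0.9397] F [ 0.33  0.73 -1.76] M [0.06 0.33 0.03] open 0.301 g 29.999237477313727 q [-20.1  25.1 115.3  12.8  20.6  65.6]
offset [ 0.0003 -0.0002  0.0046] dr [-0.    0.01 -0.03]
```

servo_tool:
  targets:
    - {"offset":[0,0,0.002],"dr":[0,0,0]}
    - {"offset":[0,0,0.004],"dr":[0,0,0]}
    - {"offset":[0,0,0.006],"dr":[0,0,0]}
    - {"offset":[0,0,0.0075],"dr":[0,0,0]}
    - {"offset":[0,0,0.0075],"dr":[0,0,0]}
    - {"offset":[0,0,0.0075],"dr":[0,0,0]}
    - {"offset":[0,0,0.0075],"dr":[0,0,0]}
    - {"offset":[0,0,0.0075],"dr":[0,0,0]}

```text
time_s: 12.52
position: [0.5307, -0.0498, 0.1386]
tcp_rot: [[0.933, -0.121, 0.34], [-0.113, -0.993, -0.041], [0.342, -0.0, -0.94]]
force: [0.2, 0.0, 0.2]
opening: 0.294
grasp_force: 30.0
```

```bash
python3 m.py
```

```text
F.n [ 0.15  0.25 -0.32  1.89  0.24 -0.19  0.17  0.03  0.42  0.34  0.85  0.46] 0.36 gap mm -2.89 [-0.25  0.18  2.93]
13.07 [ 0.5307 -0.0498  0.1385] yaw -6.93 z [ 0.3395 -0.041  -0.9397] F [-0.01  0.29  0.47] M [ 0.07  0.24 -0.02] open 0.297 g 29.999073492363095 q [-20.   26.  115.3  13.3  19.7  65.2]
offset [ 0.0002 -0.0002 -0.0029] dr [-0.    0.   -0.03]
```

servo_tool:
  targets:
    - {"offset":[0,0,0.001],"dr":[0,0,0]}
    - {"offset":[0,0,0.002],"dr":[0,0,0]}
    - {"offset":[0,0,0.0025],"dr":[0,0,0]}
    - {"offset":[0,0,0.0025],"dr":[0,0,0]}
    - {"offset":[0,0,0.0025],"dr":[0,0,0]}
    - {"offset":[0,0,0.0025],"dr":[0,0,0]}

```text
time_s: 13.62
position: [0.5316, -0.0499, 0.1362]
tcp_rot: [[0.933, -0.121, 0.34], [-0.113, -0.993, -0.041], [0.342, -0.0, -0.94]]
force: [-0.4, -0.9, 1.4]
opening: 0.297
grasp_force: 30.0
```

```bash
python3 m.py; python3 - <<'E'
from rig import viewer
import cv2
c=viewer.capture("scene");cv2.imwrite("pics/p5.png",cv2.resize(c["color"][100:155,284:364,::-1],None,fx=10,fy=10,interpolation=cv2.INTER_CUBIC))
E
```

```text
F.n [1.42 1.24 1.08 1.67 0.69 0.38 1.51 1.11 1.9  1.22 1.81 1.55] 1.3 gap mm -5.42 [-0.28  0.18  5.45]
14.17 [ 0.5315 -0.0499  0.1361] yaw -6.93 z [ 0.3395 -0.041  -0.9397] F [ 0.23 -0.2   1.74] M [ 0.07  0.2  -0.01] open 0.302 g 29.99925667187199 q [-20.   26.4 115.3  13.5  19.4  65. ]
offset [ 0.0003 -0.0002 -0.0055] dr [-0.    0.   -0.03]
```

View pics/p5.png

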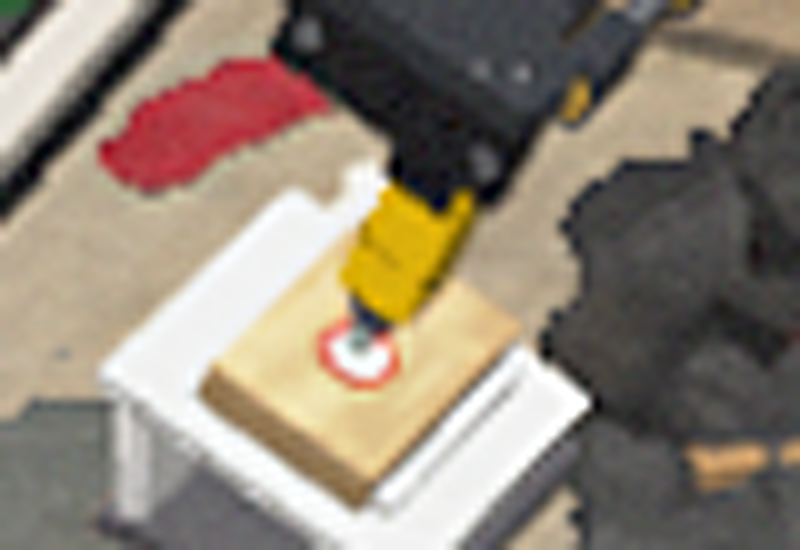

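The tip end is at about (357,348), close to the ring centre at (360,354) and well inside the ring. The push is up 2.8 N on its free-hanging reading, which is half travel.

```bash
python3 -c "
from rig import ticket;print(ticket.hand_in())"
```

```text
the job is handed in; nothing more can be done
None
```

I pressed the pedal to its stop and it came back up, then lifted the probe and handed in with it held square to the block inside the red ring, tip about half way in (2.8 N); the hand-in returned no verdict.

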